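Fit the chopping blade on the food processor's drive spindle

TASK

Fit the chopping blade into the food processor: set its hollow stem over the drive spindle in the middle of the bowl, turn it by feel until the flats inside the stem line up with those of the spindle and it drops, then press it straight down past the stiff rubber seal until it is fully home. Do not force it: if it will not go down it is not lined up, and light hand pressure, well under 5 kg, is all it may ever take. Let go of it, and leave the other things on the worktop where they are.

Things in the scene. Friction and masses are not known exactly. Their poses are not given: they have to be found in the camera images.
- processor: Compact food processor, fixed: white round motor housing, open clear bowl on top. Origin on the vertical spindle axis at worktop height, z up, -x is the front with the dial. Housing radius 97 mm, panel and dial reach 125 mm out in front, grey bowl handle 118 mm out on its left. Bowl: inner radius 72, outer 80, floor at z = 82, rim at z = 170 mm. A wall stands at y = 0.28 m.
- spindle_tip (a point): Centre of the upper end, 147 mm above the worktop, of the upright steel drive spindle in the bowl: round, 22 mm thick, its top 23 mm with two opposite flats 13 mm apart. It stopped at any angle, which this entry does NOT give (its orientation is the housing's): see it from above or find it by turning the blade. It turns only under 0.2 N m, so it stays still under a blade turned on it.
- seal (a point): Centre of the black rubber seal ring at the foot of the spindle, 38 mm wide, its top 93 mm above the worktop at the start (this point). It yields only under about 11 N (the blade's weight is not enough), then moves down 5 mm to a solid stop and stays down. This entry is fixed to the housing and does not follow it.
- blade_grip (a point): Loose chopping blade, 150 g: middle of its finger grip, a grey upright fin on top of the stem, 34 mm along x, 14 mm thick along y, 36 mm high (86 to 122 mm above the stem's underside; this point 104 mm). z is up along the stem. Round grey stem below, 30 to 38 mm thick; two thin curved steel blades reach 61 mm out, all lower than 45 mm.
- blade_foot (a point): Centre of the underside of the blade's stem. From here a round bore, 24 mm wide (2 mm lead-in), goes 40 mm up to two flats 15 mm apart, parallel to the fin's broad sides. Not lined up, the stem stops with this point 107 mm above the worktop; lined up within 5 degrees (half turns alike) it drops to 93 mm, on the seal, and pressed fully home it is at 88 mm.
- onion: onion, 82 x 83 x 94 mm, bystander; origin at its underside
- garlic_a: garlic bulb, 56 mm, bystander; origin at its underside
- garlic_b: garlic bulb, 55 mm, bystander; origin at its underside
- potato: potato, 66 x 106 x 56 mm, bystander; origin at its underside
- mushroom: mushroom, 44 x 44 x 38 mm, bystander; origin at its underside
- starch_pot: small white tub, 72 mm wide, 72 mm high, bystander; origin at its underside
- chilli_jar: glass jar with a grey lid, 71 mm wide, 110 mm high, bystander; origin at its underside

How it is judged:
By the outcome, as a careful person would: the job done as asked, in the order asked, and still so for the second after the job is handed in, with the robot touching nothing.
It also fails if it takes over 72 s, if anything falls off the work surface, if the arm or the gripper's body presses on something with over 40 N, if the wrist force passes 120 N, or if a joint passes its speed limit or range.

ROBOT

A 6-joint arm with a two-finger parallel gripper is mounted at the origin on a cart in front of the work surface, level with it; the furniture and walls round the work are solid. World frame = base frame: x ahead of the robot, y to its left, z up, the work surface at z = 0. Lengths are in mm, angles in rad, forces in N, time in s.
With the tool pointing down it reaches from about 375 to 900 mm from the base axis. Payload 3.1 kg.
Tool frame: the origin (TCP) lies at the very end of the fingers, on their centre line; the grasp point (between the pads) lies 19 mm behind it (pinch_z is the distance from the TCP to the grasp point, in mm); z points along the fingers, y is the line along which they close (so a half turn about z gives the same grasp; the last joint's range is limited). The gripper opens to 85 mm and grips with 20 to 120 N. Pads are 22 mm wide; open, the fingers measure 114 mm over their backs; the gripper's body (76 mm by 85 mm) begins 54 mm behind the grasp point. The pads swing forward as they close: fully open they stand 13 mm farther back than shut.
Start: joints at [-1.397, 0.527, 1.433, -0, 1.181, -0.178], TCP at [215.976, -586.473, 205.41] pointing down, gripper open.
Joint ranges: [-3.08, 3.08], [-0.75, 2.2], [0.22, 2.44], [-1.43, 4.57], [0, 2.65], [-2.85, 2.85]. Speed limits (rad/s): [2.79, 2.79, 3.14, 3.14, 3.14, 3.14].

INTERFACE

Orientations are given as a 3x3 rotation matrix whose columns are the frame's x, y, z axes.
In Python, from cell import get_obs, snapshot, job_done, pinch_z gives the robot as it stands. The module is installed in compiled form; this text tells all that it offers.
- The arm moves only by the tool carry_out, never from a script. Its arguments are lists of equal length, an entry for each row: "grip": the opening, from 0 (shut) to 1 (fully open); "offset": the shift along the tool's x, y, z in m, a list of three; "rotation": the turn, a rotation vector about the tool's x, y, z in degrees, a list of three. In form: {"grip": [grip, ...], "offset": [[x, y, z], ...], "rotation": [[wx, wy, wz], ...]}. A call has 1 to 10 rows; each row is the pose to reach, as a shift and turn from the pose commanded when the call began, along the tool's axes at that moment; what a row does not reach only later rows make up. A row lasts 1/8 s, in which the tool goes at most 62.5 mm and 10.7 degrees, less where a joint would pass 70% of its speed; a pose out of reach is approached as far as the arm can. A call with a gripper value outside its range is refused whole. The fingers move at their own pace and stop on an object; the grip force is fixed at half the most. Time passes only in rows, so rows that repeat a pose let the fingers close. It gives the time, the measured TCP pose, the force, the opening and the grip force at its end, in the units of the state.
- get_obs(): the state, without advancing time (a new reading comes with each control period).
- snapshot(name): name is "side" or "top" or "wrist"; returns a dict with "color" (420x560x3 uint8, blue, green, red), "camera_matrix" (3x3 intrinsics, pixels), "pose" (4x4, takes a point from camera to world coordinates). Camera axes: x right, y down, z forward; pixel columns grow to the right and rows downward; lengths in mm; the calibration is good to about 2 mm. A picture is of the moment at which its call begins. There is no depth.
- job_done(): hands the job in; it is judged then, once.
The state is a dict: "time": time; "joint_pos": joint angles; "qd": joint speeds; "tau": joint torques, N m; "tcp_pos": TCP position; "orientation": TCP orientation; "wrist_force": force on the tool from outside, world axes, zero at the start; "torque": the same for the moment, N m; "grip_width": finger opening in mm; "gripper_force": force on a finger pad.
Only numpy, scipy, OpenCV 4.12 (cv2) and the standard library are available. Lean on these libraries where they do the work, as an engineer would, in place of code of your own. Each camera call takes 0.05 s, during which the arm holds its last target. There are 200 camera calls.

## Working session

There is one attempt and no reset: what is moved stays moved. The work goes in short steps, Python scripts to look and compute and a tool call to move; the robot and the scene stay as the last step left them, time stands still between calls to the robot, and variables do not carry over. Pictures are saved under pics/ and viewed, at most 10 in all, crops included, and the job is handed in when it is done.

Besides the shell and the picture viewer there is one more tool, called after "Request:" as name(argument=value, ...), one argument or row to a line, values as JSON. carry_out: Moves the arm, as the interface text tells. Its arguments: {"type":"object","properties":{"grip":{"type":"array"},"offset":{"type":"array"},"rotation":{"type":"array"}},"required":["grip","offset","rotation"]}

```bash
mkdir -p pics
cat > h.py <<'E'
import numpy as np, cv2
from cell import get_obs, snapshot, job_done, pinch_z
def ray(s,u,v):
    K,P=s["camera_matrix"],s["pose"]
    d=P[:3,:3]@np.linalg.inv(K)@np.array([u,v,1.]); return P[:3,3],d/np.linalg.norm(d)
def onz(s,u,v,z):
    o,d=ray(s,u,v); return o+d*(z-o[2])/d[2]
def proj(s,p):
    P=np.linalg.inv(s["pose"]); q=s["camera_matrix"]@(P[:3,:3]@np.array(p,float)+P[:3,3]); return q[:2]/q[2]
E
python3 - <<'E'
from h import *
import pickle
print(pinch_z)
S={}
for n in("top","side"):
    s=snapshot(n);S[n]=s;cv2.imwrite(f"pics/{n}0.png",s["color"]);print(n,s["camera_matrix"].tolist(),s["pose"].round(3).tolist())
pickle.dump(S,open("s0.pkl","wb"))
o=get_obs();print(o)
E
```

```text
18.700000000000003
top [[464.45060507068695, 0.0, 274.60921766778335], [0.0, 464.45060507068695, 213.57635876267668], [0.0, 0.0, 1.0]] [[0.002, -0.975, 0.223, 365.056], [-1.0, -0.002, 0.0, 4.003], [0.0, -0.223, -0.975, 1072.982], [0.0, 0.0, 0.0, 1.0]]
side [[456.2573088296827, 0.0, 285.7610392109025], [0.0, 456.2573088296827, 208.1720735986021], [0.0, 0.0, 1.0]] [[0.869, -0.415, 0.27, 316.158], [-0.495, -0.714, 0.496, -493.746], [-0.013, -0.565, -0.825, 935.894], [0.0, 0.0, 0.0, 1.0]]
{'time': 0.1, 'joint_pos': array([-1.39647596e+00,  5.28417951e-01,  1.43377349e+00,  1.19838070e-06,
        1.18139331e+00, -1.78487509e-01]), 'qd': array([-0.00060561, -0.00110538, -0.00361968,  0.0007412 , -0.00022593,
        0.00226717]), 'tau': array([-3.44896571e-04, -4.43304563e+01, -1.78586948e+01, -2.93777084e-04,
        3.93979790e-03,  4.56061812e-06]), 'tcp_pos': array([ 215.87200295, -585.79742118,  204.5042427 ]), 'orientation': array([[ 9.38406415e-01,  3.45533329e-01, -3.44415231e-04],
       [ 3.45533318e-01, -9.38404431e-01,  1.96209887e-03],
       [ 3.54769773e-04, -1.96025310e-03, -9.99998016e-01]]), 'wrist_force': array([ 0.57998066, -0.89343751, -0.3887216 ]), 'torque': array([ 0.00093595, -0.00099301, -0.00802459]), 'gripper_force': 0.0, 'grip_width': 85.54152445412464}
```

View pics/top0.png

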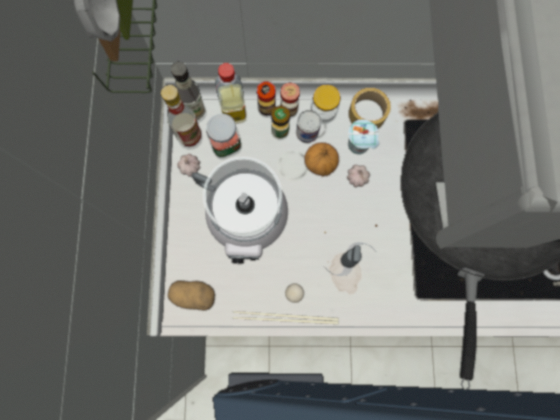

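View pics/side0.png

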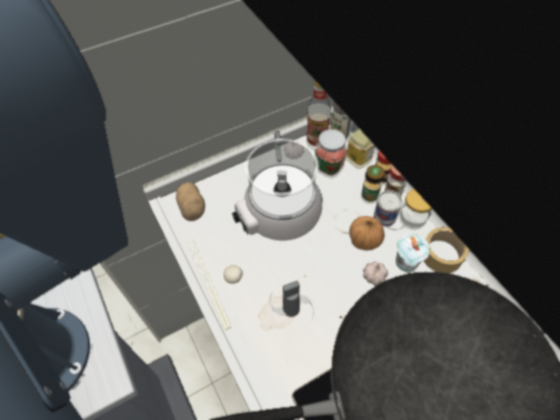

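Top: bowl around (244,204) with spindle near (244,203), blade fin near (350,257). Side: fin near (291,292), spindle near (282,182). I'll enlarge these.

Run:
```python
from h import *
import pickle
S=pickle.load(open("s0.pkl","rb"))
def c(n,u,v,r,w): return cv2.resize(S[n]["color"][v-r:v+r,u-r:u+r],(w,w),interpolation=cv2.INTER_CUBIC)
a=np.hstack([c("top",350,260,35,300),c("top",244,204,50,300)])
b=np.hstack([c("side",292,300,35,300),c("side",282,190,50,300)])
cv2.imwrite("pics/z.png",np.vstack([a,b]))
```

```text
(no output)
```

View pics/z.png

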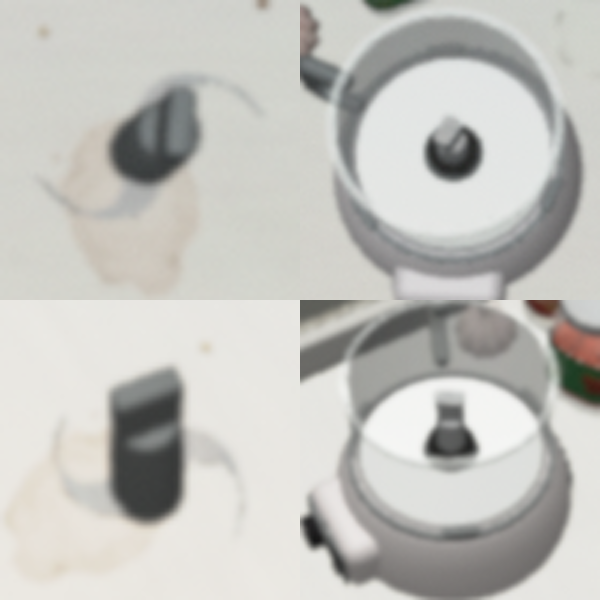

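Run:
```python
from h import *
import pickle
S=pickle.load(open("s0.pkl","rb"))
T,D=S["top"],S["side"]
def tri(a,b):
    (o1,d1),(o2,d2)=ray(T,*a),ray(D,*b)
    t=np.linalg.lstsq(np.c_[d1,-d2],o2-o1,rcond=None)[0]; p,q=o1+t[0]*d1,o2+t[1]*d2
    return ((p+q)/2).round(1),np.linalg.norm(p-q).round(1)
print("fin",onz(T,357.2,252.5,122),onz(D,291.3,286,122),tri((357.2,252.5),(291.3,286)))
a,b=onz(D,257+112*.2333,265+98*.2333,122),onz(D,257+182*.2333,265+77*.2333,122);print(a,b,np.degrees(np.arctan2(*(b-a)[1::-1])))
print("sp",onz(T,243.7,197.7,147),onz(D,282.3,172.7,147),tri((243.7,197.7),(282.3,172.7)))
# bowl floor bright disc
for n,s in S.items():
    g=cv2.inRange(s["color"],(215,215,215),(255,255,255))
    cs=cv2.findContours(g,cv2.RETR_EXTERNAL,cv2.CHAIN_APPROX_NONE)[0]
    u=(244,204) if n=="top" else (282,190)
    for c in cs:
        if cv2.contourArea(c)>1500 and cv2.contourArea(c)<9000:
            (x,y),r,a=cv2.fitEllipse(c);
            if np.hypot(x-u[0],y-u[1])<40: print(n,x,y,r,a,onz(s,x,y,82))
w=snapshot("wrist");o=get_obs()
Tt=np.eye(4);Tt[:3,:3]=o["orientation"];Tt[:3,3]=o["tcp_pos"];print((np.linalg.inv(Tt)@w["pose"]).round(3),w["camera_matrix"][0,0])
```

```text
fin [ 500.92053154 -166.19775879  122.        ] [ 501.44340279 -168.64245163  122.        ] (array([ 501.9, -167. ,  118. ]), np.float64(0.9))
[ 485.82628686 -164.13538678  122.        ] [ 518.37660262 -171.02825067  122.        ] -11.95634139460306
sp [610.50039559  68.01462352 147.        ] [614.70756615  66.8062349  147.        ] (array([613. ,  67.8, 145.6]), np.float64(4.2))
top 244.41700744628906 203.51100158691406 (56.8569221496582, 63.492427825927734) 75.7999496459961 [614.51688472  70.70308121  82.        ]
side 281.5951843261719 189.58261108398438 (46.95804977416992, 57.437538146972656) 87.88288116455078 [613.13634049  69.91188607  82.        ]
[[ 1.00000e-03 -9.52000e-01 -3.06000e-01  7.74520e+01]
 [ 1.00000e+00  0.00000e+00  0.00000e+00  2.79000e-01]
 [-0.00000e+00 -3.06000e-01  9.52000e-01 -1.68925e+02]
 [ 0.00000e+00  0.00000e+00  0.00000e+00  1.00000e+00]] 345.53297294086013
```

Run:
```python
from h import *
import pickle
S=pickle.load(open("s0.pkl","rb"))
T,D=S["top"],S["side"]
o,d1=ray(D,240,0);_,d2=ray(D,560,340);n=np.cross(d1,d2);n/=np.linalg.norm(n)
print("n",n,"horiz dir",np.cross(n,[0,0,1]))
for p in((430,0),(440,240),(435,120),(558,235)):
    a,d=ray(T,*p);t=n@(o-a)/(n@d);print(p,a+t*d)
    for z in(300,500,700):print("   ",z,(onz(T,*p,z)).round())
Tc=[[.938,.3455,0],[.3455,-.938,0],[0,0,-1]]
print(np.array(get_obs()["orientation"]).T@(np.array([501,-167,300])-get_obs()["tcp_pos"]))
```

```text
n [-0.82881569 -0.00974263 -0.55943689] horiz dir [-0.00974263  0.82881569  0.        ]
(430, 0) [-877.02291992  619.73519014 2684.22124447]
    300 [ 961. -291.  300.]
    500 [ 807. -215.  500.]
    700 [ 653. -139.  700.]
(440, 240) [ 414.5122399  -100.43488729  783.33074462]
    300 [ 497. -275.  300.]
    500 [ 463. -203.  500.]
    700 [ 429. -130.  700.]
(435, 120) [ 658.27361742 -236.35813243  424.5610408 ]
    300 [ 715. -283.  300.]
    500 [ 624. -208.  500.]
    700 [ 534. -134.  700.]
(558, 235) [ 418.81532326 -178.51652702  778.3154463 ]
    300 [ 506. -475.  300.]
    500 [ 470. -351.  500.]
    700 [ 433. -227.  700.]
[ 412.34540696 -294.77608528  -94.73708792]
```

Request:
carry_out(
  grip=[1,1,1,1,1,1,1,1,1,1],
  offset=[
    [0.0,0.0,-0.06],
    [0.05,-0.036,-0.06],
    [0.1,-0.072,-0.06],
    [0.15,-0.107,-0.06],
    [0.2,-0.143,-0.06],
    [0.25,-0.179,-0.06],
    [0.3,-0.215,-0.06],
    [0.35,-0.25,-0.06],
    [0.412,-0.295,-0.06],
    [0.412,-0.295,-0.06],
  ],
  rotation=[
    [0,0,0],
    [0,0,6],
    [0,0,12],
    [0,0,18],
    [0,0,24],
    [0,0,30],
    [0,0,32],
    [0,0,32],
    [0,0,32],
    [0,0,32],
  ],
)

```text
time: 1.4
tcp_pos: [501.8, -163.9, 265.2]
orientation: [[0.98, -0.199, -0.0], [-0.199, -0.98, 0.001], [-0.0, -0.001, -1.0]]
wrist_force: [0.2, -0.3, 0.2]
grip_width: 85.3
gripper_force: 0.0
```

Run:
```python
from h import *
import pickle
o=get_obs();print(o["tcp_pos"],o["orientation"].round(3).tolist(),o["wrist_force"])
s=snapshot("wrist");pickle.dump(s,open("w1.pkl","wb"))
for p in((501,-167,122),(501,-167,0)): print(proj(s,p))
cv2.imwrite("pics/w1.png",s["color"])
```

```text
[ 501.75339553 -163.92550902  265.20487747] [[0.98, -0.199, -0.0], [-0.199, -0.98, 0.001], [-0.0, -0.001, -1.0]] [ 0.18041379 -0.30172265  0.23931533]
[281.32631794 182.84474961]
[280.71653415 159.43874479]
```

View pics/w1.png

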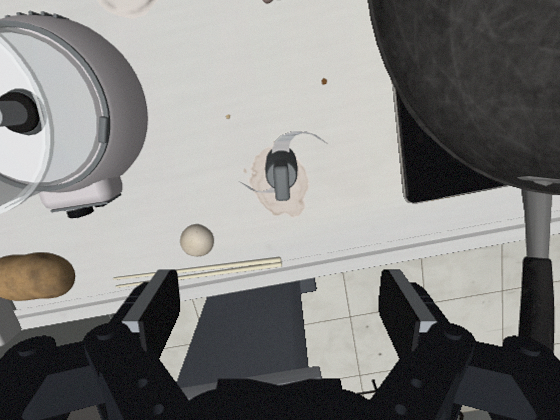

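The wrist view shows the fin's top as a light-grey bar about (275–288, 165–200), vertical in the picture, i.e. along tool x; spindle is far left at (20,112). Refining by mask.

Run:
```python
from h import *
import pickle
s=pickle.load(open("w1.pkl","rb"))
g=cv2.cvtColor(s["color"],cv2.COLOR_BGR2GRAY)
r=g[140:212,255:310]
print(r[20:64:4,8:46:2])
m=((r>70)&(r<140)).astype(np.uint8)
n,l,st,c=cv2.connectedComponentsWithStats(m)
i=1+st[1:,4].argmax();cnt=cv2.findContours((l==i).astype(np.uint8),cv2.RETR_EXTERNAL,cv2.CHAIN_APPROX_NONE)[0][0]
print(st[i],cv2.minAreaRect(cnt))
```

```text
[[196 182  48  56  55  57  51  51  49  47  44  43  50  49  52  46  39 195
  211]
 [201 132  59  66  70  90  53  48  54  51  53  45  80 112  55  48  39 181
  195]
 [200 100  60 104 133  97  94 102 105 107 111 101  59 128 128 101  55 104
  204]
 [198 134  81 128 132  96 109 124 128 126 125 113  82 117 131 130  96 141
  197]
 [202 157 103 128 130 102 104 126 132 127 125 121  89 120 129 130 107 171
  198]
 [201 206  88 124 127 126  99 125 127 126 125 119  92 117 130 131  54 203
  195]
 [202 199 203 128 121 133  97 118 127 126 125 122  92 115 121  98 207 201
  196]
 [203 200 202 191 183 171  94 117 123 123 123 118  95  99 208 201 199 205
  199]
 [188 187 181 180 178 189 112 111 126 125 119 117  99 115 207 196 197 197
  194]
 [193 203 206 201 199 200 121 112 126 120 121 117 106  66 205 198 202 199
  197]
 [201 195 201 198 198 196 205 154 100 111 132 123 170 200 201 203 198 196
  178]]
[ 11  23  31  38 778] ((26.289827346801758, 41.84734344482422), (36.851524353027344, 30.00006866455078), 86.18592071533203)
```

Run:
```python
from h import *
import pickle
s=pickle.load(open("w1.pkl","rb"));o=get_obs()
p=onz(s,281.5,184,122);print(p);R=o["orientation"]
p[2]=92;print(R.T@(p-o["tcp_pos"]))
for u in((275,168),(275,196),(288,168),(288.5,196)):print(onz(s,*u,122)-p)
```

```text
[ 499.88421378 -166.940943    122.        ]
[ -1.43035404   3.32412307 173.20476208]
[15.99370219  2.87239032 30.        ]
[-10.17847714   8.27557852  30.        ]
[13.6245244  -8.80942918 30.        ]
[-12.70154971  -4.16856915  30.        ]
```

Request:
carry_out(
  grip=[1,1,1,1,1,1,1,1],
  offset=[
    [-0.001,0.003,0.03],
    [-0.001,0.003,0.06],
    [-0.001,0.003,0.09],
    [-0.001,0.003,0.12],
    [-0.001,0.003,0.15],
    [-0.001,0.003,0.165],
    [-0.001,0.003,0.173],
    [-0.001,0.003,0.173],
  ],
  rotation=[
    [0,0,0],
    [0,0,0],
    [0,0,0],
    [0,0,0],
    [0,0,0],
    [0,0,0],
    [0,0,0],
    [0,0,0],
  ],
)

```text
time: 2.45
tcp_pos: [499.1, -170.5, 92.5]
orientation: [[0.979, -0.205, -0.0], [-0.205, -0.979, -0.0], [0.0, 0.0, -1.0]]
wrist_force: [-0.6, -0.9, 0.1]
grip_width: 85.9
gripper_force: 0.0
```

Request:
carry_out(
  grip=[0,0,0,0,0,0,0,0,0,0],
  offset=[
    [0,0,0],
    [0,0,0],
    [0,0,0],
    [0,0,0],
    [0,0,0],
    [0,0,0],
    [0,0,0],
    [0,0,0],
    [0,0,0],
    [0,0,0],
  ],
  rotation=[
    [0,0,0],
    [0,0,0],
    [0,0,0],
    [0,0,0],
    [0,0,0],
    [0,0,0],
    [0,0,0],
    [0,0,0],
    [0,0,0],
    [0,0,0],
  ],
)

```text
time: 3.7
tcp_pos: [499.6, -170.2, 92.9]
orientation: [[0.979, -0.204, 0.001], [-0.204, -0.979, -0.001], [0.001, 0.0, -1.0]]
wrist_force: [-0.5, 0.2, 6.0]
grip_width: 11.3
gripper_force: 58.9
```

Request:
carry_out(
  grip=[0,0,0,0,0,0,0],
  offset=[
    [0,0,-0.01],
    [0,0,-0.04],
    [0,0,-0.08],
    [0,0,-0.12],
    [0,0,-0.16],
    [0,0,-0.2],
    [0,0,-0.2],
  ],
  rotation=[
    [0,0,0],
    [0,0,0],
    [0,0,0],
    [0,0,0],
    [0,0,0],
    [0,0,0],
    [0,0,0],
  ],
)

```text
time: 4.58
tcp_pos: [500.4, -170.9, 295.5]
orientation: [[0.979, -0.204, 0.006], [-0.204, -0.979, -0.004], [0.006, 0.002, -1.0]]
wrist_force: [0.8, 0.8, -2.0]
grip_width: 10.8
gripper_force: 58.7
```

Run:
```python
from h import *
import pickle
o=get_obs();print(o["tcp_pos"],o["wrist_force"],o["torque"],o["grip_width"])
s=snapshot("wrist");t=snapshot("side");pickle.dump((s,t),open("w2.pkl","wb"))
print(proj(t,o["tcp_pos"]))
c=s["color"];v=t["color"]
u,w=proj(t,o["tcp_pos"]).astype(int)
z=cv2.resize(v[max(w-60,0):w+80,u-70:u+70],(420,420))
cv2.imwrite("pics/w2.png",cv2.resize(np.hstack([c,z]),(800,343)))
```

```text
[ 500.36952294 -170.92113314  295.48747262] [ 0.79411674  0.83696455 -1.9767933 ] [-0.02881653  0.02821673 -0.00329076] 10.778660682255305
[291.11604797 242.00258427]
```

View pics/w2.png

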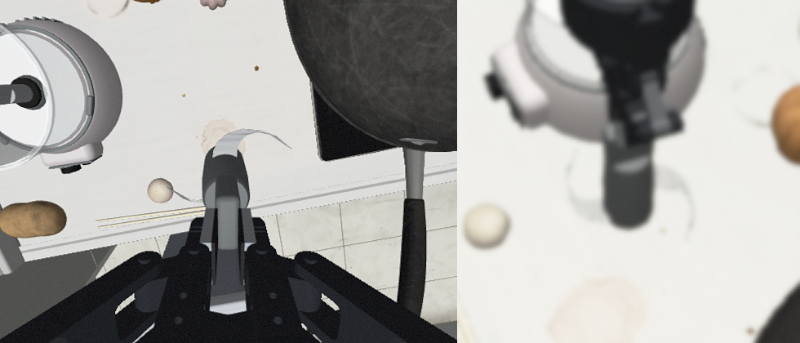

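The blade is held upright by its fin. I'll shift so the spindle comes into the wrist view beside the held blade.

Request:
carry_out(
  grip=[0,0,0,0,0,0,0],
  offset=[
    [0.007,-0.037,-0.02],
    [0.015,-0.075,-0.035],
    [0.022,-0.11,-0.035],
    [0.03,-0.15,-0.035],
    [0.03,-0.15,-0.035],
    [0.03,-0.15,-0.035],
    [0.03,-0.15,-0.035],
  ],
  rotation=[
    [0,0,0],
    [0,0,0],
    [0,0,0],
    [0,0,0],
    [0,0,0],
    [0,0,0],
    [0,0,0],
  ],
)

```text
time: 5.55
tcp_pos: [558.4, -30.2, 326.5]
orientation: [[0.979, -0.206, -0.002], [-0.206, -0.979, 0.0], [-0.002, 0.0, -1.0]]
wrist_force: [0.2, 0.2, -2.4]
grip_width: 11.3
gripper_force: 58.8
```

Run:
```python
from h import *
import pickle
s=snapshot("wrist");t=snapshot("top");pickle.dump((s,t),open("w3.pkl","wb"))
o=get_obs();print(o["tcp_pos"])
p=proj(s,(613.5,69,147));print(p,proj(s,(613.5,69,93)))
u,w=p.astype(int);c=s["color"]
z=cv2.resize(c[w-40:w+40,u-40:u+40],(400,400),interpolation=cv2.INTER_CUBIC)
cv2.imwrite("pics/w3.png",np.hstack([z,cv2.resize(c,(400,300))[:,:].copy() if 0 else cv2.copyMakeBorder(cv2.resize(c,(400,300)),0,100,0,0,cv2.BORDER_CONSTANT)]))
print(u,w)
```

```text
[558.66751323 -30.23101567 327.06573041]
[169.28775305 140.85320761] [183.45783691 134.79011943]
169 140
```

View pics/w3.png

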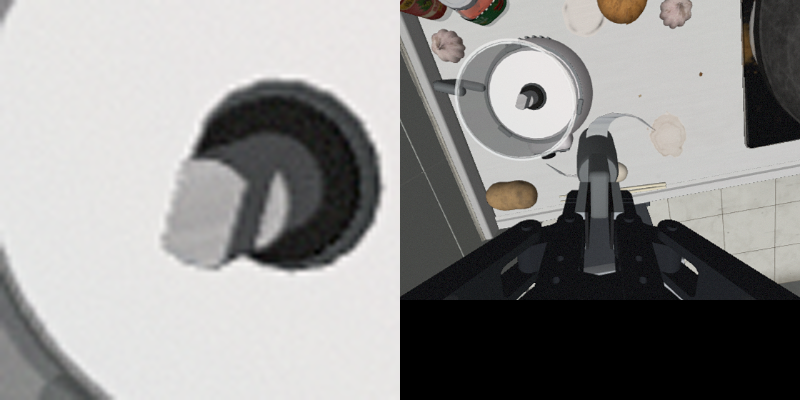

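Run:
```python
from h import *
import pickle
s,t=pickle.load(open("w3.pkl","rb"))
c=cv2.cvtColor(s["color"],cv2.COLOR_BGR2GRAY)[100:180,129:209]
m=((c>125)&(c<208)).astype(np.uint8)
m=cv2.morphologyEx(m,cv2.MORPH_OPEN,np.ones((3,3)))
n,l,st,ce=cv2.connectedComponentsWithStats(m)
k=l[42,40];print(st[k],ce[k]+[129,100])
cnt=cv2.findContours((l==k).astype(np.uint8),cv2.RETR_EXTERNAL,cv2.CHAIN_APPROX_NONE)[0][0][:,0]+[129,100]
W=np.array([onz(s,*p,147)[:2] for p in cnt])
print(onz(s,*(ce[k]+[129,100]),147))
(cx,cy),(w,h),a=cv2.minAreaRect(W.astype(np.float32));print((cx,cy),(w,h),a)
B=cv2.boxPoints(((cx,cy),(w,h),a));e=[B[1]-B[0],B[2]-B[1]];e=max(e,key=np.linalg.norm);print("flat dir deg",np.degrees(np.arctan2(e[1],e[0])))
# pca
U,S,V=np.linalg.svd(np.argwhere(l==k)[:,::-1]-ce[k],full_matrices=False)
a,b=[onz(s,*(ce[k]+[129,100]+q*8*V[0]),147) for q in(-1,1)];d=b-a;print("pca",np.degrees(np.arctan2(d[1],d[0])))
# seal ring: dark disc at z=93
m=((c<110)).astype(np.uint8);cs=max(cv2.findContours(m,cv2.RETR_EXTERNAL,cv2.CHAIN_APPROX_NONE)[0],key=cv2.contourArea)[:,0]+[129,100]
q=cs[(cs[:,0]>178)]  # right-hand arc
W=np.array([onz(s,*p,93)[:2] for p in q.astype(float)])
A=np.c_[2*W,np.ones(len(W))];x=np.linalg.lstsq(A,(W**2).sum(1),rcond=None)[0];print("seal",x[:2],np.sqrt(x[2]+x[:2]@x[:2]))
```

```text
[ 32  32  17  22 271] [168.92619926 142.18819188]
[612.30608059  69.75109179 147.        ]
(612.2293701171875, 69.72454071044922) (13.142155647277832, 21.665199279785156) 59.11614227294922
flat dir deg -30.883907
pca 150.42111787207506
seal [612.65686688  66.10607951] 20.541808887902842
```

The spindle top is at about (612.3, 69.7), measuring 13.1 × 21.7 mm (matches the given 13 × 22), with flats at about −30°. I'll turn by +18.5° while moving over it.

Request:
carry_out(
  grip=[0,0,0,0,0,0,0],
  offset=[
    [0.01,-0.036,0.0],
    [0.02,-0.072,0.0],
    [0.032,-0.109,0.0],
    [0.032,-0.109,0.0],
    [0.032,-0.109,0.03],
    [0.032,-0.109,0.05],
    [0.032,-0.109,0.05],
  ],
  rotation=[
    [0,0,6],
    [0,0,12],
    [0,0,18.5],
    [0,0,18.5],
    [0,0,18.5],
    [0,0,18.5],
    [0,0,18.5],
  ],
)

```text
time: 6.52
tcp_pos: [610.9, 69.6, 275.6]
orientation: [[0.863, -0.505, -0.005], [-0.505, -0.863, -0.0], [-0.004, 0.003, -1.0]]
wrist_force: [0.1, 0.4, -1.0]
grip_width: 11.1
gripper_force: 58.9
```

Run:
```python
from h import *
o=get_obs();print(o["tcp_pos"],np.degrees(np.arctan2(o["orientation"][1,0],o["orientation"][0,0])),o["wrist_force"],o["torque"],o["joint_pos"])
p=np.array([612.3,69.7,247]);print(o["orientation"].T@(p-o["tcp_pos"]))
```

```text
[610.93724371  69.63523395 275.62091242] -30.333972080856178 [ 0.12277571  0.44694283 -0.98051579] [-0.01348108 -0.00624336  0.0353703 ] [-6.77491858e-02  4.47317089e-01  1.36969517e+00 -5.28870075e-04
  1.32951992e+00  2.03259689e+00]
[ 1.26349493 -0.82026296 28.61378473]
```

Request:
carry_out(
  grip=[0,0,0,0,0,0,0,0],
  offset=[
    [0.001,-0.001,0.01],
    [0.001,-0.001,0.02],
    [0.001,-0.001,0.03],
    [0.001,-0.001,0.033],
    [0.001,-0.001,0.036],
    [0.001,-0.001,0.038],
    [0.001,-0.001,0.039],
    [0.001,-0.001,0.039],
  ],
  rotation=[
    [0,0,0],
    [0,0,0],
    [0,0,0],
    [0,0,0],
    [0,0,0],
    [0,0,0],
    [0,0,0],
    [0,0,0],
  ],
)

```text
time: 7.52
tcp_pos: [614.1, 71.1, 238.7]
orientation: [[0.864, -0.504, 0.0], [-0.504, -0.864, -0.0], [0.001, -0.0, -1.0]]
wrist_force: [0.1, -0.6, -1.4]
grip_width: 10.8
gripper_force: 58.9
```

Request:
carry_out(
  grip=[0,0,0,0,0],
  offset=[
    [0,0,0.001],
    [0,0,0.002],
    [0,0,0.003],
    [0,0,0.003],
    [0,0,0.003],
  ],
  rotation=[
    [0,0,0],
    [0,0,0],
    [0,0,0],
    [0,0,0],
    [0,0,0],
  ],
)

```text
time: 8.15
tcp_pos: [613.9, 71.1, 235.3]
orientation: [[0.864, -0.504, -0.0], [-0.504, -0.864, -0.0], [-0.0, 0.0, -1.0]]
wrist_force: [-0.9, -0.7, 0.0]
grip_width: 11.4
gripper_force: 59.1
```

Run:
```python
from h import *
for i in range(4):
    o=get_obs();print(o["tcp_pos"],o["wrist_force"],o["torque"]);s=snapshot("wrist")
```

```text
[613.87160937  71.10582994 235.29949672] [-0.86345417 -0.72734788  0.04933516] [-0.19546542  0.19911795  0.0006795 ]
[613.90284118  71.13799945 235.30884991] [-1.13558032 -0.59340744 -0.29274379] [-0.2674633   0.1998648  -0.04118218]
[613.9264695   71.14452526 235.31271207] [-0.49758918  0.0168847  -0.81833119] [-0.18745515  0.19735535 -0.03007514]
[613.93011693  71.17348601 235.32517981] [-0.94088764 -0.38735201 -0.68489966] [-0.16162927  0.17646671  0.02361204]
```

Slight lateral contact indicates the axis is 1–1.5 mm toward −x, −y, matching the camera measurement; correct it and go on slowly.

Request:
carry_out(
  grip=[0,0,0,0,0,0],
  offset=[
    [0,0.001,0],
    [-0.0005,0.0015,0.0],
    [-0.0005,0.0015,0.002],
    [-0.0005,0.0015,0.003],
    [-0.0005,0.0015,0.004],
    [-0.0005,0.0015,0.004],
  ],
  rotation=[
    [0,0,0],
    [0,0,0],
    [0,0,0],
    [0,0,0],
    [0,0,0],
    [0,0,0],
  ],
)

```text
time: 9.1
tcp_pos: [612.7, 70.2, 231.1]
orientation: [[0.864, -0.504, -0.001], [-0.504, -0.864, 0.0], [-0.0, 0.0, -1.0]]
wrist_force: [0.2, -1.1, -2.5]
grip_width: 11.1
gripper_force: 58.9
```

Run:
```python
from h import *
for i in range(3):
    o=get_obs();print(o["tcp_pos"],o["wrist_force"],o["torque"]);s=snapshot("wrist")
```

```text
[612.68679468  70.15771534 231.1117079 ] [ 0.19729927 -1.12202373 -2.5137045 ] [-0.17979325  0.07969717  0.00106983]
[612.69895017  70.15957653 231.14502892] [ 0.05002182 -1.43486442 -1.67962502] [-0.20144023  0.06978477  0.02209965]
[612.71419855  70.16228685 231.16000796] [-0.98835088 -1.24652619 -2.14692498] [-0.16106844  0.10633123 -0.04680308]
```

Request:
carry_out(
  grip=[0,0,0,0,0,0,0,0],
  offset=[
    [0,0.001,0.002],
    [0,0.001,0.005],
    [0,0.001,0.008],
    [0,0.001,0.012],
    [0,0.001,0.016],
    [0,0.001,0.02],
    [0,0.001,0.024],
    [0,0.001,0.024],
  ],
  rotation=[
    [0,0,0],
    [0,0,0],
    [0,0,0],
    [0,0,0],
    [0,0,0],
    [0,0,0],
    [0,0,0],
    [0,0,0],
  ],
)

```text
time: 10.25
tcp_pos: [612.0, 69.3, 206.9]
orientation: [[0.864, -0.504, -0.001], [-0.504, -0.864, -0.0], [-0.001, 0.001, -1.0]]
wrist_force: [-1.0, 0.6, -1.8]
grip_width: 11.1
gripper_force: 58.9
```

Run:
```python
from h import *
for i in range(3):
    o=get_obs();print(o["tcp_pos"],o["wrist_force"],o["torque"]);s=snapshot("wrist")
```

```text
[611.98987629  69.27164825 206.85062518] [-1.03544187  0.5567353  -1.82100296] [-0.16516714  0.15798664 -0.05579923]
[612.1380445   69.22701048 207.08411796] [-0.05305737 -0.21024868 -2.77738268] [-0.12699085  0.09031946  0.01173861]
[612.21003967  69.24366982 207.25434006] [-0.33732442 -1.52635026 -1.06982596] [-0.19496898  0.19162551 -0.0018761 ]
```

Request:
carry_out(
  grip=[0,0,0,0,0,0,0],
  offset=[
    [0,0,0.003],
    [0,0,0.005],
    [0,0,0.007],
    [0,0,0.008],
    [0,0,0.009],
    [0,0,0.01],
    [0,0,0.01],
  ],
  rotation=[
    [0,0,0],
    [0,0,0],
    [0,0,0],
    [0,0,0],
    [0,0,0],
    [0,0,0],
    [0,0,0],
  ],
)

```text
time: 11.28
tcp_pos: [612.3, 69.3, 197.3]
orientation: [[0.863, -0.504, -0.0], [-0.504, -0.863, 0.0], [-0.0, 0.0, -1.0]]
wrist_force: [-0.7, -0.3, -2.0]
grip_width: 11.2
gripper_force: 58.9
```

Request:
carry_out(
  grip=[0,0,0,0,0],
  offset=[
    [0,0,0.001],
    [0,0,0.002],
    [0,0,0.003],
    [0,0,0.004],
    [0,0,0.004],
  ],
  rotation=[
    [0,0,0],
    [0,0,0],
    [0,0,0],
    [0,0,0],
    [0,0,0],
  ],
)

```text
time: 11.9
tcp_pos: [612.3, 69.3, 193.2]
orientation: [[0.863, -0.504, -0.0], [-0.504, -0.863, 0.0], [-0.0, 0.0, -1.0]]
wrist_force: [0.5, -1.1, -2.6]
grip_width: 11.2
gripper_force: 58.9
```

No resistance well below the misaligned stop: the flats are lined up. Continuing to the seal.

Request:
carry_out(
  grip=[0,0,0,0,0,0,0],
  offset=[
    [0,0,0.002],
    [0,0,0.004],
    [0,0,0.005],
    [0,0,0.006],
    [0,0,0.007],
    [0,0,0.008],
    [0,0,0.008],
  ],
  rotation=[
    [0,0,0],
    [0,0,0],
    [0,0,0],
    [0,0,0],
    [0,0,0],
    [0,0,0],
    [0,0,0],
  ],
)

```text
time: 12.78
tcp_pos: [612.6, 69.4, 185.8]
orientation: [[0.864, -0.504, 0.001], [-0.504, -0.864, 0.0], [0.001, -0.0, -1.0]]
wrist_force: [-0.8, -0.9, 0.4]
grip_width: 11.5
gripper_force: 59.2
```

Request:
carry_out(
  grip=[0,0,0,0,0],
  offset=[
    [0,0,0.0005],
    [0,0,0.001],
    [0,0,0.0015],
    [0,0,0.002],
    [0,0,0.002],
  ],
  rotation=[
    [0,0,0],
    [0,0,0],
    [0,0,0],
    [0,0,0],
    [0,0,0],
  ],
)

```text
time: 13.4
tcp_pos: [613.7, 69.5, 185.6]
orientation: [[0.864, -0.504, 0.004], [-0.504, -0.864, 0.0], [0.003, -0.002, -1.0]]
wrist_force: [-1.5, -0.1, 8.5]
grip_width: 11.0
gripper_force: 60.3
```

Request:
carry_out(
  grip=[0,0,0,0],
  offset=[
    [0,0,0.0005],
    [0,0,0.001],
    [0,0,0.0015],
    [0,0,0.0015],
  ],
  rotation=[
    [0,0,0],
    [0,0,0],
    [0,0,0],
    [0,0,0],
  ],
)

```text
time: 13.9
tcp_pos: [613.8, 69.5, 184.3]
orientation: [[0.864, -0.504, 0.004], [-0.504, -0.864, 0.0], [0.004, -0.002, -1.0]]
wrist_force: [-1.8, 0.4, 8.8]
grip_width: 11.0
gripper_force: 60.4
```

Moving down against about 9 N: the seal is yielding.

Request:
carry_out(
  grip=[0,0,0,0,0,0],
  offset=[
    [0,0,0.001],
    [0,0,0.0015],
    [0,0,0.002],
    [0,0,0.0025],
    [0,0,0.003],
    [0,0,0.003],
  ],
  rotation=[
    [0,0,0],
    [0,0,0],
    [0,0,0],
    [0,0,0],
    [0,0,0],
    [0,0,0],
  ],
)

```text
time: 14.65
tcp_pos: [613.8, 69.5, 181.3]
orientation: [[0.864, -0.504, 0.004], [-0.504, -0.864, 0.0], [0.004, -0.002, -1.0]]
wrist_force: [-1.3, 0.8, 9.9]
grip_width: 11.0
gripper_force: 60.4
```

Request:
carry_out(
  grip=[0,0,0,0,0],
  offset=[
    [0,0,0.0005],
    [0,0,0.001],
    [0,0,0.0015],
    [0,0,0.0015],
    [0,0,0.0015],
  ],
  rotation=[
    [0,0,0],
    [0,0,0],
    [0,0,0],
    [0,0,0],
    [0,0,0],
  ],
)

```text
time: 15.28
tcp_pos: [614.0, 69.5, 180.5]
orientation: [[0.864, -0.504, 0.005], [-0.504, -0.864, 0.0], [0.004, -0.003, -1.0]]
wrist_force: [-1.8, 0.2, 12.8]
grip_width: 10.9
gripper_force: 60.8
```

Request:
carry_out(
  grip=[0,0,0,0,0],
  offset=[
    [0,0,0.0005],
    [0,0,0.001],
    [0,0,0.0015],
    [0,0,0.0015],
    [0,0,0.0015],
  ],
  rotation=[
    [0,0,0],
    [0,0,0],
    [0,0,0],
    [0,0,0],
    [0,0,0],
  ],
)

```text
time: 15.9
tcp_pos: [614.3, 69.5, 180.5]
orientation: [[0.864, -0.504, 0.006], [-0.504, -0.864, -0.0], [0.005, -0.003, -1.0]]
wrist_force: [-3.3, 0.9, 18.2]
grip_width: 10.8
gripper_force: 61.5
```

At the solid stop (depth unchanged, force rising to 18 N). Relax, release, rise.

Request:
carry_out(
  grip=[0,0,0.3,1,1,1,1,1],
  offset=[
    [0,0,-0.002],
    [0,0,-0.003],
    [0,0,-0.003],
    [0,0,-0.003],
    [0,0,-0.003],
    [0,0,-0.003],
    [0,0,-0.003],
    [0,0,-0.003],
  ],
  rotation=[
    [0,0,0],
    [0,0,0],
    [0,0,0],
    [0,0,0],
    [0,0,0],
    [0,0,0],
    [0,0,0],
    [0,0,0],
  ],
)

```text
time: 16.9
tcp_pos: [612.4, 69.3, 178.9]
orientation: [[0.864, -0.504, -0.0], [-0.504, -0.864, 0.0], [-0.0, 0.0, -1.0]]
wrist_force: [-1.4, -0.6, 0.6]
grip_width: 85.3
gripper_force: 0.0
```

Request:
carry_out(
  grip=[1,1,1,1,1,1,1],
  offset=[
    [0,0,-0.01],
    [0,0,-0.03],
    [0,0,-0.06],
    [0,0,-0.09],
    [0,0,-0.12],
    [0,0,-0.12],
    [0,0,-0.12],
  ],
  rotation=[
    [0,0,0],
    [0,0,0],
    [0,0,0],
    [0,0,0],
    [0,0,0],
    [0,0,0],
    [0,0,0],
  ],
)

```text
time: 17.77
tcp_pos: [611.7, 69.4, 298.4]
orientation: [[0.864, -0.504, -0.001], [-0.504, -0.864, 0.0], [-0.001, 0.0, -1.0]]
wrist_force: [-0.5, 0.1, -1.3]
grip_width: 85.5
gripper_force: 0.0
```

Run:
```python
from h import *
o=get_obs();print(o["tcp_pos"],o["wrist_force"],o["grip_width"])
s=snapshot("wrist");t=snapshot("side");top=snapshot("top")
for d in (86,):
  for z in (210,):print(proj(s,(612.3,69.5,z)),proj(t,(612.3,69.5,z)))
u,w=proj(t,(612.3,69.5,150)).astype(int)
z=cv2.resize(t["color"][w-70:w+70,u-70:u+70],(420,420))
cv2.imwrite("pics/w5.png",cv2.resize(np.hstack([s["color"],z]),(800,343)))
```

```text
[611.71988693  69.35284361 298.35826533] [-0.46737842  0.05689425 -1.3133881 ] 85.49368546574509
[276.88302644 199.55372593] [280.09580999 153.42935029]
```

View pics/w5.png

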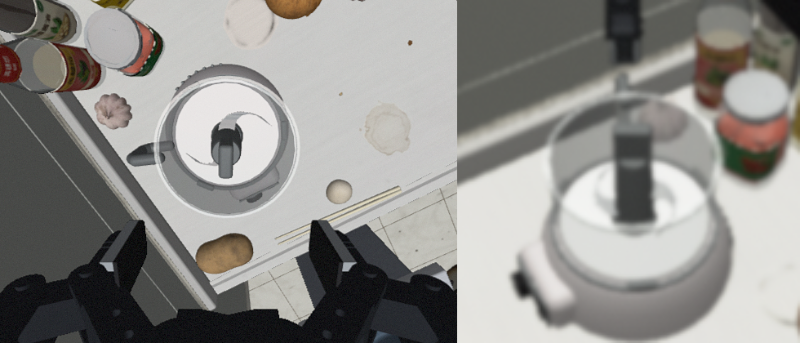

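The picture shows the blade seated and centred in the bowl, with the fin top at about (277,200) in wrist pixels. That is where a fully home fin (z = 210 mm) should appear, and the gripper is clear. Handing in.

```bash
python3 -c "
from h import *
print(job_done())"
```

```text
the job is handed in; nothing more can be done
None
```

The chopping blade is on the spindle with its flats lined up, pressed past the seal to the solid stop (18 N at most on the readings) and released; the job is handed in at about 18 s, and the arm touched nothing else as far as I could see.

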